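# Gauge the test barrels with the push rod

### The arm

A 7-joint arm with a two-finger parallel gripper is mounted at the origin on the work surface. World frame = base frame: x ahead of the robot, y to its left, z up, the work surface at z = 0. Lengths are in m, angles in rad, forces in N, time in s.
With the tool pointing down it reaches from about 0.425 to 0.875 m from the base axis. Payload 8.4 kg.
Tool frame: the origin (TCP) lies on the centre line of the jaws, within the pads' length; the fingertips stand manip.tip_reach ahead of it and the grasp point (between the pads) lies 11 mm behind it (manip.tip_reach is the distance from the TCP to the fingertips, in m); z points along the fingers, y is the line along which they close (so a half turn about z gives the same grasp; the last joint's range is limited). The gripper opens to 85 mm and grips with 20 to 120 N. Pads are 22 mm wide; open, the fingers measure 114 mm over their backs; the gripper's body (76 mm by 85 mm) begins 54 mm behind the grasp point. The pads swing forward as they close: fully open they stand 13 mm farther back than shut.
Start: joints at [-1.238, 0.333, 0.04, 1.465, -0.013, 1.343, -0.059], TCP at [0.272, 0.59, 0.239] pointing down, gripper open.
Joint ranges: [-2.58, 2.58], [-0.38, 2.09], [-1.3, 1.39], [0.25, 2.4], [-1.5, 4.64], [0.08, 2.09], [-2.65, 2.65]. Speed limits (rad/s): [2.22, 2.22, 2.79, 2.79, 3.14, 3.14, 3.14].

### API

Orientations are given as [roll, pitch, yaw] about the fixed x, y, z axes, in that order (R = Rz(yaw) Ry(pitch) Rx(roll)).
In Python, from station import readout, eyes, workorder, manip gives the robot as it stands. The module is installed in compiled form; this text tells all that it offers.
- The arm moves only by the tool send_rows, never from a script. Its argument "rows" is a list of rows, each a list of 3 entries, a list of its own where there are three numbers: the opening, from 0 (shut) to 1 (fully open), then the shift along the tool's x, y, z in units of 40 mm (1.0 is 40 mm), then the turn about the tool's z in units of 6 degrees (1.0 is 6 degrees). In form: [[gripper, [tx, ty, tz], turn], ...]. A call has 1 to 20 rows; each row is the pose to reach, as a shift and turn from the pose commanded when the call began, along the tool's axes at that moment; what a row does not reach only later rows make up. A row lasts 1/10 s, in which the tool goes at most 50 mm and 8.59 degrees, less where a joint would pass 70% of its speed; a pose out of reach is approached as far as the arm can. A call with a gripper value outside its range is refused whole. The fingers move at their own pace and stop on an object; "squeeze" is the grip in N (left out, the last holds). Time passes only in rows, so rows that repeat a pose let the fingers close. It gives the time, the measured TCP pose, the force, the opening and the grip force at its end, in the units of the state.
- readout.observe(): the state, without advancing time (a new reading comes with each control period).
- eyes.get_image(name): name is "scene" or "top" or "wrist"; returns the picture (480x640x3 uint8, red, green, blue); there is no depth.
- eyes.camera_info(name): a dict with "K" (3x3 intrinsics, pixels), "R" (3x3) and "t" (3): a world point X has camera coordinates R X + t. Camera axes: x right, y down, z forward; pixel columns grow to the right and rows downward; lengths in m; the calibration is good to about 2 mm. A picture is of the moment at which its call begins: read the wrist's pose just before it. camera_info takes no time and is no camera call; for the wrist camera it gives the pose at the moment of the call.
- workorder.close_job(): hands the job in; it is judged then, once.
The state is a dict: "time_s": time; "joint_positions": joint angles; "joint_velocities": joint speeds; "joint_efforts": joint torques, N m; "tcp_pos": TCP position; "tool_rot": TCP orientation; "ft_force": force on the tool from outside, world axes, zero at the start; "moment": the same for the moment, N m; "grip_width": finger opening in m; "grip_force": force on a finger pad.
Only numpy, scipy, OpenCV 4.12 (cv2) and the standard library are available. Lean on these libraries where they do the work, as an engineer would, in place of code of your own. Each camera call takes 0.05 s, during which the arm holds its last target. There are 200 camera calls.

### The job

One of the two test barrels has the thin die at the bottom of its bore, the other the thick one. Use the push rod to drive a barrel's scraper plug down until it bottoms, with a firm push of more than 10 N held for a moment but never more than 30 N, and read the rod against the rim: the white ring is level with it on the thin die, the red ring on the thick one. Leave the rod standing fully home in the barrel with the thin die, let go of it, and leave everything else on the bench where it is.

Things in the scene. Friction and masses are not known exactly. Their poses are not given: they have to be found in the camera images.
- rod: push rod, upright, about 160 g, 125 mm long: steel stem 14 mm thick and 85 mm long with a chamfered foot, dark collar 30 mm wide (85 to 91 mm above the foot), black knob 22 mm wide (91 to 125 mm). Red ring 40 mm above the foot, white ring 54 mm above it. Stands at the start in the stand. Origin: centre of the foot, z along the rod to the knob
- rod_tip (a point): centre of the rod's foot (the rod's origin)
- rod_knob (a point): middle of the grip knob, 108 mm above the foot: grip here
- stand: grey plastic block, 70 x 70 x 40 mm high, fixed, with a bore 16 mm wide and 30 mm deep (floor 10 mm above the bench) in the middle of its top, in which the rod stands loosely. Origin: centre of the underside
- barrel_a: square steel block with blue side panels, 70 x 70 x 80 mm high, fixed, with a blind bore in the middle of its top. At the bottom lies a steel die, thin (4 mm) or thick (18 mm): each barrel holds one, which one varies and cannot be seen. On it the pushed rod's foot ends 26 mm (thin) or 40 mm (thick) above the bench. Origin: centre of the underside
- barrel_b: square steel block with blue side panels, 70 x 70 x 80 mm high, fixed, with a blind bore in the middle of its top. At the bottom lies a steel die, thin (4 mm) or thick (18 mm): each barrel holds one, which one varies and cannot be seen. On it the pushed rod's foot ends 26 mm (thin) or 40 mm (thick) above the bench. Origin: centre of the underside
- barrel_a_rim (a point): centre of barrel_a's bore mouth, in the plane of the top, 80 mm above the bench. Bore 16 mm wide with a 2 mm chamfer, 70 mm deep. In it, its top 13 to 33 mm below the rim at the start, sits a brass scraper plug 12 mm high that drags: 5 to 8 N push it down on to the die, and it stays where it is left
- barrel_b_rim (a point): centre of barrel_b's bore mouth, in the plane of the top, 80 mm above the bench. Bore 16 mm wide with a 2 mm chamfer, 70 mm deep. In it, its top 13 to 33 mm below the rim at the start, sits a brass scraper plug 12 mm high that drags: 5 to 8 N push it down on to the die, and it stays where it is left
- scraper_a: the brass scraper plug in barrel_a's bore, 13.6 mm wide, 12 mm high, slides up and down only; origin: centre of its underside (resting on the die: 14 mm above the bench on the thin, 28 mm on the thick)
- scraper_b: the same in barrel_b's bore
- weight_large: bystander: steel test weight with a knob, 64 mm wide, 60 mm high; origin under its centre
- weight_small: bystander: brass test weight with a knob, 48 mm wide, 46 mm high; origin under its centre
- pellet_jar: bystander: closed jar with a blue cap, 64 mm wide, 90 mm high; origin under its centre
- sample_cup: bystander: open aluminium cup, 70 mm wide, 60 mm high; origin under its centre
- brush: bystander: cleaning brush lying on the bench; origin under its middle
- spare_die: bystander: spare thick die, a dark steel cylinder 13 mm wide, 18 mm high; origin under its centre
- spare_scraper: bystander: spare brass scraper plug, 13.6 mm wide, 12 mm high; origin under its centre
Not all that is in view belongs to the job. What is shaped like the barrel_b but green is not meant. Of the things that look like the stand, take the one that is farthest to the robot's right at the start.

How it is judged:
On the way, in this order (a step that is already met when the one before it is completed fails the run):
1. the rod is out of the stand (z of rod_tip in the frame of stand above 0.045 m), for 0.1 s.
2. the rod is pushed down on the thin die (tip within 2.5 mm of its 26 mm) with more than 10 N for 0.2 s (((z of rod_tip in the frame of barrel_a below 0.0285 m and horizontal distance between rod_tip and barrel_a_rim below 0.004 m and contact force between rod and scraper_a above 10 N) or (z of rod_tip in the frame of barrel_b below 0.0285 m and horizontal distance between rod_tip and barrel_b_rim below 0.004 m and contact force between rod and scraper_b above 10 N))), for 0.2 s.
At the end, for the whole second after the job is handed in: the rod stands at rest, let go, upright within 0.1 rad, in the bore of the barrel with the thin die, its foot at most 28.5 mm above that barrel's underside (26 mm is fully home: white ring level with the rim within 2.5 mm) (((z of rod_tip in the frame of barrel_a below 0.0285 m and horizontal distance between rod_tip and barrel_a_rim below 0.004 m) or (z of rod_tip in the frame of barrel_b below 0.0285 m and horizontal distance between rod_tip and barrel_b_rim below 0.004 m)) and angle between rod's own z axis and vertical below 0.1 rad and linear speed of rod below 0.02 m/s and contact force between rod and the fingers below 0.1 N); the robot touches nothing.
It fails at once if the rod presses on a scraper plug with more than 30 N (contact force between rod and scraper_a above 30 N or contact force between rod and scraper_b above 30 N).
It fails at once if the fingers or the arm press on a barrel with more than 30 N, or the rod is jammed against a barrel and its scraper with more than 60 N in all (side forces on both walls of the bore added up) (contact force between any of the fingers, the arm and barrel_a above 30 N or contact force between any of the fingers, the arm and barrel_b above 30 N or contact force between rod and barrel_a above 60 N or contact force between rod and barrel_b above 60 N).
It fails at once if another thing on the bench is moved by more than 20 mm (distance of any of weight_large, weight_small, pellet_jar, sample_cup, brush, spare_die, spare_scraper from where it was at the start of the episode above 0.02 m).
It also fails if it takes over 72 s, if anything falls off the work surface, if the arm or the gripper's body presses on something with over 40 N, if the wrist force passes 120 N, or if a joint passes its speed limit or range.

## Working session

There is one attempt and no reset: what is moved stays moved. The work goes in short steps, Python scripts to look and compute and a tool call to move; the robot and the scene stay as the last step left them, time stands still between calls to the robot, and variables do not carry over. Pictures are saved under pics/ and viewed, at most 10 in all, crops included, and the job is handed in when it is done.

Besides the shell and the picture viewer there is one more tool, called after "Emit:" as name(argument=value, ...), one argument or row to a line, values as JSON. send_rows: Moves the arm, as the interface text tells. Its arguments: {"type":"object","properties":{"rows":{"type":"array","items":{"type":"array"}},"squeeze":{"type":"number"}},"required":["rows"]}

```bash
mkdir -p pics
python3 - <<'E'
from station import readout, eyes, workorder, manip
import cv2
print(readout.observe(), manip.tip_reach)
for n in ("scene","top"):
    im=eyes.get_image(n); cv2.imwrite(f"pics/{n}0.png",im[:,:,::-1]); i=eyes.camera_info(n); print(n,i)
E
```

```text
{'time_s': 0.0, 'joint_positions': array([-1.23819926,  0.33391347,  0.03990773,  1.46626268, -0.01338536,
        1.3432836 , -0.05847972]), 'joint_velocities': array([ 0.00068846, -0.00051997,  0.00032437, -0.00088484,  0.00037692,
       -0.00108109,  0.00053752]), 'joint_efforts': array([-1.25743773e-03, -6.58559132e+01,  1.36451013e+00, -4.05567312e+01,
        1.66691485e-02,  1.28595071e-02, -1.57682390e-06]), 'tcp_pos': array([0.27189454, 0.5899246 , 0.23842426]), 'tool_rot': array([-3.13999717e+00,  1.34294932e-04,  2.70977011e+00]), 'ft_force': array([-0.05008914, -0.31096227, -0.92406865]), 'moment': array([ 0.03056542, -0.01404441,  0.04223708]), 'grip_force': 0.0, 'grip_width': 0.08536030375620692} 0.008
scene {'K': array([[506.08881894,   0.        , 315.64508671],
       [  0.        , 506.08881894, 241.85432693],
       [  0.        ,   0.        ,   1.        ]]), 'R': array([[-0.58834958,  0.80857604,  0.00704009],
       [ 0.64987377,  0.47801684, -0.59090099],
       [-0.48115366, -0.34308119, -0.80671336]]), 't': array([ 0.32466357, -0.32474319,  1.40395174])}
top {'K': array([[521.67192461,   0.        , 313.47924795],
       [  0.        , 521.67192461, 231.58280415],
       [  0.        ,   0.        ,   1.        ]]), 'R': array([[-0.02396817, -0.99970845,  0.00292327],
       [-0.99621687,  0.02363993, -0.08362475],
       [ 0.08353126, -0.00491655, -0.99649303]]), 't': array([0.02122677, 0.55929976, 1.22897516])}
```

View pics/top0.png

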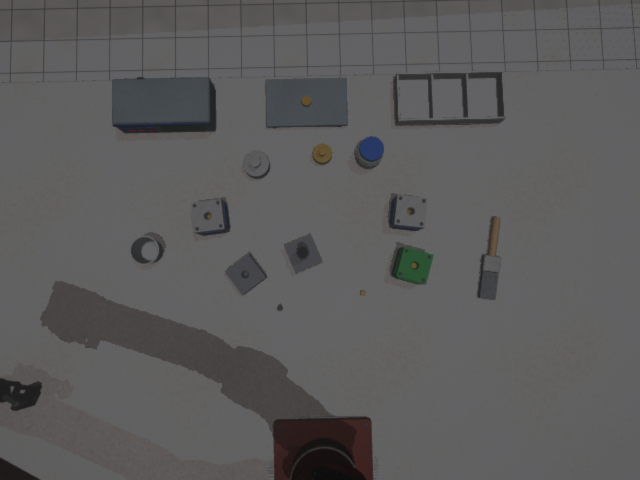

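View pics/scene0.png

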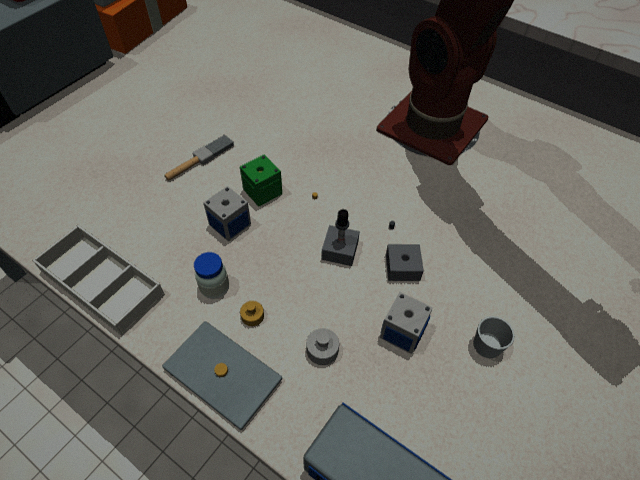

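The top view shows the rod standing in the right-hand stand near (303,253). The steel barrels are near (209,216) and (409,212), and the green decoy is at (413,265). I'll zoom in next.

```bash
cat > h.py <<'E'
from station import readout, eyes, workorder, manip
import cv2, numpy as np
from scipy.spatial.transform import Rotation as Ro
def ray(info,uv,z):
    K,R,t=(np.array(info[k]) for k in "KRt"); o=-R.T@t
    d=R.T@np.linalg.solve(K,[uv[0],uv[1],1.]); return o+d*(z-o[2])/d[2]
def proj(info,X):
    p=info["K"]@(info["R"]@np.array(X)+info["t"]); return p[:2]/p[2]
def totool(d,s):  # world shift -> tool axes, in 40 mm units
    return Ro.from_euler('xyz',s["tool_rot"]).as_matrix().T@np.array(d)/.04
E
python3 - <<'E'
from h import *
im=cv2.imread("pics/top0.png")
i=eyes.camera_info("top")
c=[im[y-25:y+25,x-25:x+25] for x,y in((209,216),(409,212),(303,250))]
c=[cv2.convertScaleAbs(cv2.resize(a,(260,260),interpolation=cv2.INTER_CUBIC),alpha=1.6) for a in c]
cv2.imwrite("pics/c1.png",cv2.hconcat(c))
for n,uv,z in(("L",(208,216),.08),("R",(410.5,211.5),.08),("rod",(302.5,251),.135)): print(n,ray(i,uv,z))
E
```

```text
L [0.59654436 0.249436   0.08      ]
R [ 0.59595643 -0.21608126  0.08      ]
rod [0.50841149 0.03336985 0.135     ]
```

View pics/c1.png

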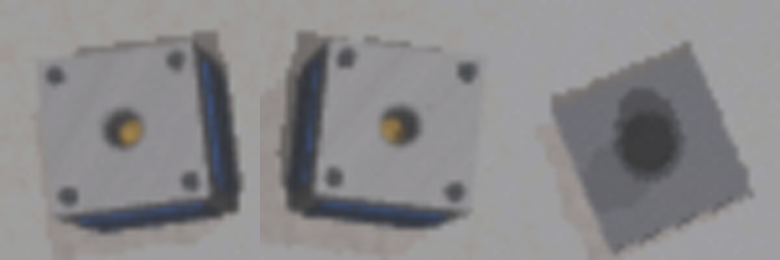

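Run:
```python
from h import *
i=eyes.camera_info("top");sc=eyes.camera_info("scene");s=readout.observe()
for n,uv,z in(("L",(207.2,215.3),.08),("R",(410.5,210.7),.08),("rodtop",(302.0,252.1),.125),("stand",(302.8,252.8),.04)):
    p=ray(i,uv,z); print(n,p, proj(sc,p))
print(totool(np.array([.507,.034,.239])-s["tcp_pos"],s))
```

```text
L [0.59820515 0.25126011 0.08      ] [408.13916443 313.59557744]
R [ 0.5978083 -0.2161545  0.08     ] [225.17728033 202.82085811]
rodtop [0.50648942 0.0346922  0.125     ] [342.50834764 216.31188742]
stand [0.50860727 0.0343722  0.04      ] [339.92398885 241.21071125]
[-1.11554346e+01 -1.01638135e+01  3.84608766e-03]
```

Emit:
send_rows(
  rows=[
    [1,[-11.155,-10.164,0],10],
    [1,[-11.155,-10.164,0],10],
    [1,[-11.155,-10.164,0],10],
    [1,[-11.155,-10.164,0],10],
    [1,[-11.155,-10.164,0],10],
    [1,[-11.155,-10.164,0],10],
    [1,[-11.155,-10.164,0],10],
    [1,[-11.155,-10.164,0],10],
    [1,[-11.155,-10.164,0],10],
    [1,[-11.155,-10.164,0],10],
    [1,[-11.155,-10.164,0],10],
    [1,[-11.155,-10.164,0],10],
    [1,[-11.155,-10.164,0],10],
    [1,[-11.155,-10.164,0],10],
    [1,[-11.155,-10.164,0],10],
    [1,[-11.155,-10.164,0],10],
    [1,[-11.155,-10.164,0],10],
    [1,[-11.155,-10.164,0],10],
  ],
  squeeze=80,
)

```text
time_s: 1.9
tcp_pos: [0.5069, 0.0352, 0.2393]
tool_rot: [-3.142, -0.0, 1.664]
ft_force: [0.5, 0.1, 0.5]
grip_width: 0.0853
grip_force: 0.0
```

Run:
```python
from h import *
s=readout.observe(); i=eyes.camera_info("wrist"); im=eyes.get_image("wrist")
print(s["time_s"],s["tcp_pos"],s["tool_rot"],s["joint_positions"])
np.savez("w1.npz",**i); cv2.imwrite("pics/w1.png",cv2.convertScaleAbs(im[:,:,::-1],alpha=1.6))
print(proj(i,[.5065,.0347,.125]),proj(i,[.5086,.0344,.04]), -i["R"].T@i["t"])
```

```text
1.9 [0.50693016 0.03519188 0.23933602] [-3.14156124e+00 -1.55081750e-04  1.66412781e+00] [-0.73012884  0.02860063  0.59171292  1.82886708 -0.01676906  1.28904734
 -0.04061059]
[321.2491365  237.52091806] [323.36741103 215.67610161] [0.50036695 0.10147457 0.37436873]
```

View pics/w1.png

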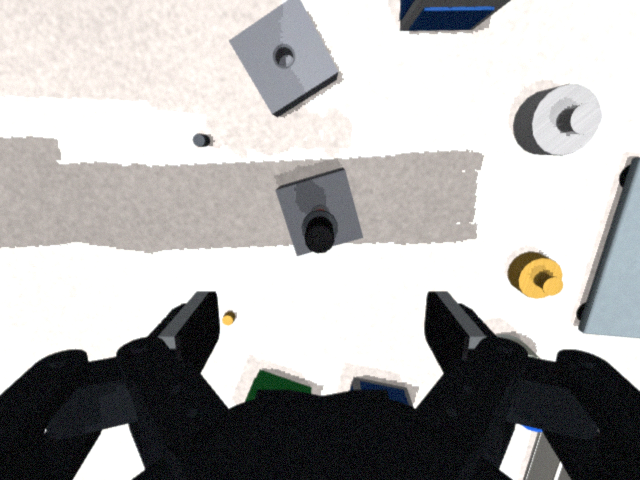

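The wrist view puts the knob at (319,238), against a predicted (321,237.5), so the rod is under the tool. Descending and gripping.

Emit:
send_rows(
  rows=[
    [1,[0,-0.02,1.0],0],
    [1,[0,-0.02,2.0],0],
    [1,[0,-0.02,2.8],0],
    [1,[0,-0.02,3.18],0],
    [1,[0,-0.02,3.18],0],
    [0,[0,-0.02,3.18],0],
    [0,[0,-0.02,3.18],0],
    [0,[0,-0.02,3.18],0],
    [0,[0,-0.02,3.18],0],
    [0,[0,-0.02,3.18],0],
    [0,[0,-0.02,3.18],0],
    [0,[0,-0.02,3.18],0],
    [0,[0,-0.02,3.18],0],
  ],
  squeeze=100,
)

```text
time_s: 3.25
tcp_pos: [0.5067, 0.0343, 0.113]
tool_rot: [3.141, -0.001, 1.663]
ft_force: [-2.3, -0.3, 7.7]
grip_width: 0.0199
grip_force: 97.5
```

Emit:
send_rows(
  rows=[
    [0,[0,0,-0.2],0],
    [0,[0,0,-0.5],0],
    [0,[0,0,-0.9],0],
    [0,[0,0,-1.6],0],
    [0,[0,0,-2.3],0],
    [0,[0,0,-2.75],0],
    [0,[0,0,-2.75],0],
    [0,[0,0,-2.75],0],
  ],
)

```text
time_s: 4.05
tcp_pos: [0.5063, 0.0343, 0.2222]
tool_rot: [3.141, -0.0, 1.663]
ft_force: [-0.1, 0.0, -2.0]
grip_width: 0.0194
grip_force: 98.0
```

Run:
```python
from h import *
s=readout.observe(); print(s["time_s"],s["tcp_pos"],s["tool_rot"],s["ft_force"],s["grip_width"])
T=s["tcp_pos"]; out=[]
for n in ("scene","wrist","top"):
    i=eyes.camera_info(n); im=eyes.get_image(n)[:,:,::-1]; np.savez(f"l_{n}.npz",**i)
    k=proj(i,T+[0,0,-.103+.125]); f=proj(i,T+[0,0,-.103]); print(n,k,f)
    c=((k+f)/2).astype(int); x0=min(max(c[0]-40,0),560); y0=min(max(c[1]-60,0),360); print(x0,y0)
    out.append(cv2.convertScaleAbs(cv2.resize(im[y0:y0+120,x0:x0+80],None,fx=3.3,fy=3.3,interpolation=cv2.INTER_CUBIC),alpha=2))
cv2.imwrite("pics/l.png",cv2.hconcat(out))
```

```text
4.05 [0.50626633 0.03427504 0.22223698] [ 3.14103916e+00 -3.64556232e-04  1.66263833e+00] [-0.14564617  0.0092608  -1.9550484 ] 0.01941517444672297
scene [345.55362553 176.08112348] [342.2646851  217.90278637]
303 136
wrist [323.50426516 333.64895643] [322.59572389 241.2568073 ]
283 227
top [301.06398306 249.51882421] [302.24064628 252.31237639]
261 190
```

View pics/l.png

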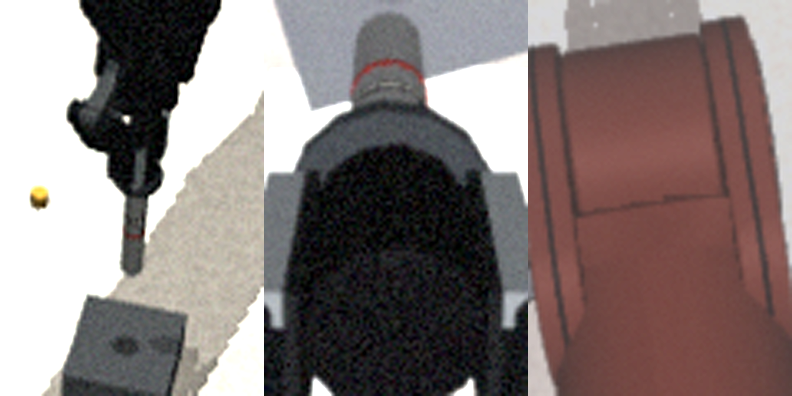

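The rod is held vertical. The wrist view shows its foot at about (320,231 far edge) against a predicted centre of (322.6,241). Moving to 20 mm short of the left barrel for a close look.

Run:
```python
from h import *
s=readout.observe()
print(totool(np.array([.598,.229,.222])-s["tcp_pos"],s))
i=dict(np.load("l_wrist.npz")); T=s["tcp_pos"]
def edges(dx,dy,dz,ty=0,tx=0):
    a=np.linspace(0,2*np.pi,73); r=[]
    for rr,h in((7,2),(15,91),(7,40)):
        P=np.array([proj(i,T+[dx+tx*(h)*1e-3+rr*1e-3*np.cos(t),dy+ty*h*1e-3+rr*1e-3*np.sin(t),-.103+dz+h*1e-3]) for t in a])
        r+=[P[:,1].min(),(P[:,0].min()+P[:,0].max())/2, np.ptp(P[:,0])]
    return np.round(r,1)
for k in((0,0,0),(.001,0,0),(0,.001,0),(0,0,.001),(0,0,0,.01)): print(edges(*k))
```

```text
[ 4.64009213  2.74508487 -0.03029688]
[232.2 321.7  19.6 263.2 321.8  64.6 247.7 321.7  23.1]
[232.3 323.1  19.6 263.4 323.9  64.6 247.8 323.4  23.1]
[230.8 321.9  19.6 261.1 322.   64.7 246.1 321.9  23.1]
[232.5 321.7  19.7 263.9 321.8  65.  248.1 321.7  23.2]
[232.2 321.7  19.6 261.3 321.9  64.7 247.  321.8  23.1]
```

Emit:
send_rows(
  rows=[
    [0,[1,0.6,0],0],
    [0,[2,1.2,0],0],
    [0,[3,1.8,0],0],
    [0,[4,2.4,0],0],
    [0,[4.64,2.745,0],0],
    [0,[4.64,2.745,0.3],0],
    [0,[4.64,2.745,0.6],0],
    [0,[4.64,2.745,0.6],0],
    [0,[4.64,2.745,0.6],0],
  ],
)

```text
time_s: 5.1
tcp_pos: [0.5983, 0.2276, 0.1977]
tool_rot: [-3.14, 0.001, 1.661]
ft_force: [0.7, -0.6, -1.7]
grip_width: 0.0194
grip_force: 98.4
```

Run:
```python
from h import *
s=readout.observe(); i=eyes.camera_info("wrist"); im=eyes.get_image("wrist")[:,:,::-1]; np.savez("b1.npz",tcp=s["tcp_pos"],**i)
print(s["time_s"],s["tcp_pos"],s["tool_rot"])
T=s["tcp_pos"]; print("foot",proj(i,T+[0,0,-.103]),"bore",proj(i,[.598,.2513,.08]))
cv2.imwrite("pics/b1.png",cv2.convertScaleAbs(cv2.resize(im[120:300,220:420],None,fx=3.3,fy=3.3,interpolation=cv2.INTER_CUBIC),alpha=1.3))
```

```text
5.1 [0.5982994  0.22757855 0.19770236] [-3.14044197e+00  6.94525579e-04  1.66075044e+00]
foot [322.0368852  240.89028487] bore [324.50073808 204.80025274]
```

View pics/b1.png

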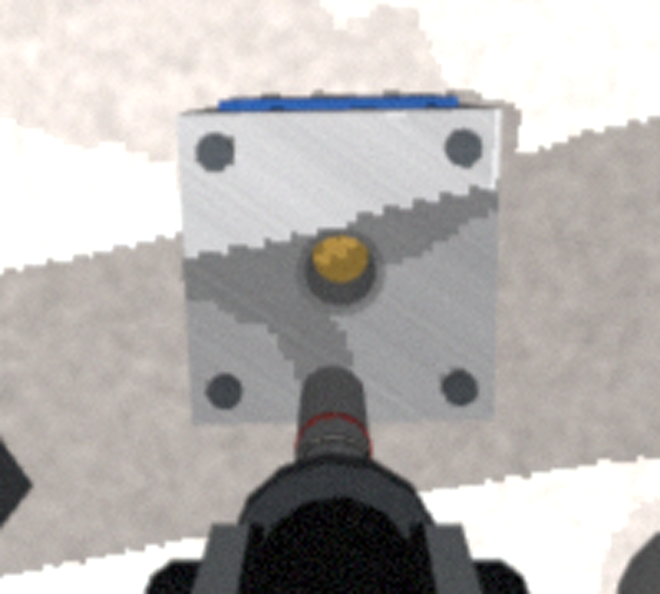

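Close view: bore mouth centre at (322.7,201.2), foot far edge at (320.3,230.6).

Run:
```python
from h import *
d=dict(np.load("b1.npz")); T=d["tcp"]; s=readout.observe()
b=ray(d,(322.7,201.2),.08); 
e=ray(d,(320.25,230.55),T[2]-.103+.0015); f=e-[0,.0068,0]
# far-edge direction check: silhouette row of the foot circle
print("bore",b,"foot",f,"offs",f-T)
print(totool(np.r_[(b-f)[:2],0],s), T[2]-.103)
```

```text
bore [0.59642786 0.25385491 0.08      ] foot [0.59631696 0.22865132 0.09620236] offs [-0.00198244  0.00107277 -0.1015    ]
[6.27281827e-01 5.94843513e-02 9.70499646e-07] 0.09470235934270298
```

Emit:
send_rows(
  rows=[
    [0,[0.3,0.03,0],0],
    [0,[0.63,0.06,0],0],
    [0,[0.63,0.06,0],0],
    [0,[0.63,0.06,0.15],0],
    [0,[0.63,0.06,0.3],0],
    [0,[0.63,0.06,0.4],0],
    [0,[0.63,0.06,0.5],0],
    [0,[0.63,0.06,0.5],0],
  ],
)

```text
time_s: 5.95
tcp_pos: [0.5984, 0.2536, 0.1771]
tool_rot: [-3.14, 0.001, 1.662]
ft_force: [-0.1, -1.8, -2.2]
grip_width: 0.0197
grip_force: 98.4
```

Emit:
send_rows(
  rows=[
    [0,[0,0,0.06],0],
    [0,[0,0,0.12],0],
    [0,[0,0,0.18],0],
    [0,[0,0,0.18],0],
  ],
)

```text
time_s: 6.35
tcp_pos: [0.5985, 0.254, 0.1704]
tool_rot: [-3.141, 0.001, 1.662]
ft_force: [-2.9, -4.0, -2.7]
grip_width: 0.0196
grip_force: 98.5
```

Emit:
send_rows(
  rows=[
    [0,[-0.02,-0.015,0],0],
    [0,[-0.02,-0.015,0.06],0],
    [0,[-0.02,-0.015,0.12],0],
    [0,[-0.02,-0.015,0.12],0],
  ],
)

```text
time_s: 6.75
tcp_pos: [0.5982, 0.2536, 0.1658]
tool_rot: [3.142, 0.0, 1.663]
ft_force: [-0.7, -1.9, -2.7]
grip_width: 0.0198
grip_force: 98.5
```

Emit:
send_rows(
  rows=[
    [0,[-0.01,0,0.07],0],
    [0,[-0.01,0,0.14],0],
    [0,[-0.01,0,0.21],0],
    [0,[-0.01,0,0.28],0],
    [0,[-0.01,0,0.35],0],
    [0,[-0.01,0,0.42],0],
    [0,[-0.01,0,0.42],0],
  ],
)

```text
time_s: 7.45
tcp_pos: [0.5983, 0.2532, 0.1493]
tool_rot: [3.141, -0.0, 1.663]
ft_force: [-2.7, -2.7, 1.2]
grip_width: 0.0196
grip_force: 99.2
```

Emit:
send_rows(
  rows=[
    [0,[-0.01,-0.015,0.04],0],
    [0,[-0.01,-0.015,0.08],0],
    [0,[-0.01,-0.015,0.12],0],
    [0,[-0.01,-0.015,0.12],0],
  ],
)

```text
time_s: 7.85
tcp_pos: [0.598, 0.2529, 0.1445]
tool_rot: [3.141, -0.0, 1.663]
ft_force: [0.2, -1.7, 1.8]
grip_width: 0.0189
grip_force: 98.8
```

Emit:
send_rows(
  rows=[
    [0,[0,0,0.02],0],
    [0,[0,0,0.04],0],
    [0,[0,0,0.04],0],
  ],
)

```text
time_s: 8.15
tcp_pos: [0.5979, 0.2529, 0.1429]
tool_rot: [3.141, -0.0, 1.663]
ft_force: [0.1, -0.8, 3.7]
grip_width: 0.0196
grip_force: 98.8
```

Emit:
send_rows(
  rows=[
    [0,[0,0,0.02],0],
    [0,[0,0,0.04],0],
    [0,[0,0,0.04],0],
  ],
)

```text
time_s: 8.45
tcp_pos: [0.5978, 0.2528, 0.1412]
tool_rot: [3.141, -0.0, 1.663]
ft_force: [1.7, -0.2, 1.9]
grip_width: 0.0194
grip_force: 98.7
```

Emit:
send_rows(
  rows=[
    [0,[0,0,0.02],0],
    [0,[0,0,0.04],0],
    [0,[0,0,0.04],0],
  ],
)

```text
time_s: 8.75
tcp_pos: [0.5977, 0.2528, 0.1396]
tool_rot: [3.142, 0.0, 1.663]
ft_force: [1.8, -0.6, 1.5]
grip_width: 0.0193
grip_force: 98.8
```

Emit:
send_rows(
  rows=[
    [0,[0,0,0.02],0],
    [0,[0,0,0.04],0],
    [0,[0,0,0.04],0],
  ],
)

```text
time_s: 9.05
tcp_pos: [0.5976, 0.2528, 0.1379]
tool_rot: [-3.141, 0.0, 1.663]
ft_force: [1.6, -0.4, 1.2]
grip_width: 0.0196
grip_force: 98.8
```

Emit:
send_rows(
  rows=[
    [0,[0,-0.01,0.03],0],
    [0,[0,-0.01,0.06],0],
    [0,[0,-0.01,0.09],0],
    [0,[0,-0.01,0.12],0],
    [0,[0,-0.01,0.15],0],
    [0,[0,-0.01,0.15],0],
  ],
)

```text
time_s: 9.65
tcp_pos: [0.597, 0.2527, 0.1318]
tool_rot: [-3.141, 0.0, 1.663]
ft_force: [1.8, 1.8, 0.8]
grip_width: 0.0193
grip_force: 98.8
```

Emit:
send_rows(
  rows=[
    [0,[0,0,0.02],0],
    [0,[0,0,0.04],0],
    [0,[0,0,0.04],0],
  ],
)

```text
time_s: 9.95
tcp_pos: [0.5971, 0.2527, 0.1303]
tool_rot: [-3.141, 0.0, 1.663]
ft_force: [1.3, -0.6, 1.2]
grip_width: 0.0198
grip_force: 98.8
```

Emit:
send_rows(
  rows=[
    [0,[0,0,0.02],0],
    [0,[0,0,0.03],0],
    [0,[0,0,0.03],0],
  ],
)

```text
time_s: 10.25
tcp_pos: [0.5971, 0.2527, 0.1292]
tool_rot: [-3.141, 0.0, 1.663]
ft_force: [0.2, 0.5, 2.7]
grip_width: 0.0196
grip_force: 98.8
```

Emit:
send_rows(
  rows=[
    [0,[0,0,0.02],0],
    [0,[0,0,0.02],0],
  ],
)

```text
time_s: 10.45
tcp_pos: [0.5973, 0.2528, 0.129]
tool_rot: [3.142, -0.0, 1.663]
ft_force: [-0.8, -0.1, 6.8]
grip_width: 0.0191
grip_force: 99.4
```

Emit:
send_rows(
  rows=[
    [0,[0,0,0.02],0],
    [0,[0,0,0.02],0],
  ],
)

```text
time_s: 10.65
tcp_pos: [0.5975, 0.2528, 0.1289]
tool_rot: [3.141, -0.001, 1.663]
ft_force: [-2.3, -1.9, 12.2]
grip_width: 0.0193
grip_force: 100.0
```

It bottomed at TCP z 0.129, which puts the foot at about 26 mm, so this is the thin die. Pushing firmly to about 20 N and holding.

Emit:
send_rows(
  rows=[
    [0,[0,0,0.018],0],
    [0,[0,0,0.018],0],
    [0,[0,0,0.018],0],
    [0,[0,0,0.018],0],
    [0,[0,0,0.018],0],
    [0,[0,0,0.018],0],
    [0,[0,0,0.018],0],
    [0,[0,0,0.018],0],
  ],
)

```text
time_s: 11.45
tcp_pos: [0.5976, 0.2529, 0.1289]
tool_rot: [3.141, -0.001, 1.663]
ft_force: [-2.9, -1.6, 15.6]
grip_width: 0.0192
grip_force: 100.6
```

Run:
```python
from h import *
s=readout.observe(); T=s["tcp_pos"]; i=eyes.camera_info("scene"); im=eyes.get_image("scene")[:,:,::-1]
f=proj(i,[.597,.2525,.08]).astype(int); print(f, s["ft_force"])
a=im[f[1]-60:f[1]+40,f[0]-60:f[0]+60]
cv2.imwrite("pics/p.png",cv2.convertScaleAbs(cv2.resize(a,None,fx=5,fy=5,interpolation=cv2.INTER_CUBIC),alpha=1.6))
```

```text
[409 313] [-2.87479779 -1.64978143 15.64173081]
```

View pics/p.png

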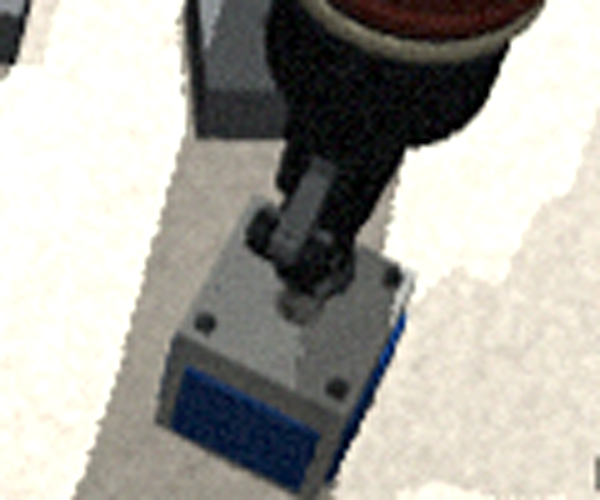

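The picture shows the rod deep in the left barrel with the red ring hidden in the bore, which fits the thin die. Easing off, releasing and retreating.

Emit:
send_rows(
  rows=[
    [0,[0,0,-0.03],0],
    [0,[0,0,-0.05],0],
    [0,[0,0,-0.05],0],
    [1,[0,0,-0.05],0],
    [1,[0,0,-0.05],0],
    [1,[0,0,-0.05],0],
    [1,[0,0,-0.05],0],
    [1,[0,0,-0.05],0],
    [1,[0,0,-0.05],0],
    [1,[0,0,-0.05],0],
    [1,[0,0,-0.05],0],
  ],
)

```text
time_s: 12.6
tcp_pos: [0.5973, 0.2527, 0.129]
tool_rot: [-3.142, 0.0, 1.663]
ft_force: [0.4, 0.4, 0.3]
grip_width: 0.0851
grip_force: 0.0
```

Emit:
send_rows(
  rows=[
    [1,[0,0,-0.3],0],
    [1,[0,0,-0.8],0],
    [1,[0,0,-1.4],0],
    [1,[0,0,-2],0],
    [1,[0,0,-2.5],0],
    [1,[-1,0,-2.5],0],
    [1,[-1.5,0,-2.5],0],
    [1,[-1.5,0,-2.5],0],
    [1,[-1.5,0,-2.5],0],
  ],
)

```text
time_s: 13.5
tcp_pos: [0.6027, 0.1924, 0.2291]
tool_rot: [-3.141, -0.0, 1.661]
ft_force: [0.0, 0.1, -1.3]
grip_width: 0.0855
grip_force: 0.0
```

Run:
```python
from h import *
i=eyes.camera_info("wrist"); im=eyes.get_image("wrist")[:,:,::-1]
for h in (.08,.117,.151): print(h,proj(i,[.5965,.2535,h]))
cv2.imwrite("pics/e.png",cv2.convertScaleAbs(im,alpha=1.3))
```

```text
0.08 [320.9895451  151.72082851]
0.117 [320.91848494 152.72552268]
0.151 [320.83158118 153.95422388]
```

View pics/e.png

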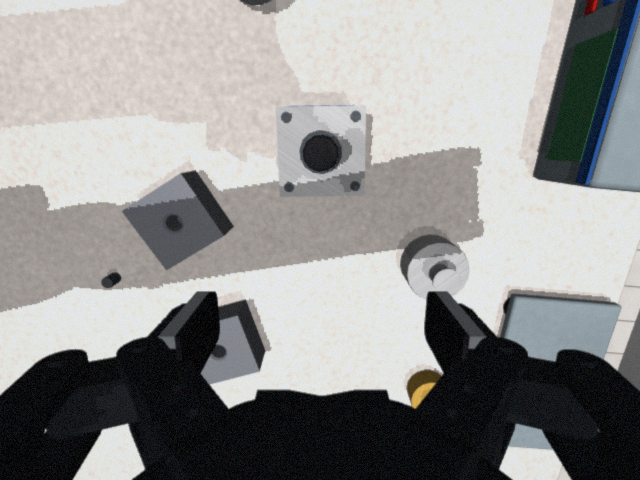

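The rod stands upright and centred in the barrel at (320,153), and the gripper is clear of it. Handing in.

```bash
python3 -c "
from station import workorder; print(workorder.close_job())"
```

```text
the job is handed in; nothing more can be done
None
```

The rod is standing fully home, released and upright, in the left barrel, which has the thin die: its foot bottomed at about 26 mm under roughly an 18 N push held for about 0.8 s, and the job is handed in (no verdict came back).

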